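# Pin the cutter cassette to the dough cutter's sloping bed

## Robot

A 6-joint arm with a two-finger parallel gripper is mounted at the origin on the work surface. World frame = base frame: x ahead of the robot, y to its left, z up, the work surface at z = 0. Lengths are in mm, angles in degrees, forces in N, time in s.
With the tool pointing down it reaches from about 325 to 775 mm from the base axis. Payload 9.3 kg.
Tool frame: the origin (TCP) lies on the centre line of the jaws, within the pads' length; the fingertips stand 17 mm ahead of it and the grasp point (between the pads) lies 2 mm behind it; z points along the fingers, y is the line along which they close (so a half turn about z gives the same grasp; the last joint's range is limited). The gripper opens to 85 mm and grips with 20 to 120 N. Pads are 22 mm wide; open, the fingers measure 114 mm over their backs; the gripper's body (76 mm by 85 mm) begins 54 mm behind the grasp point. The pads swing forward as they close: fully open they stand 13 mm farther back than shut.
Start: joints at [57.949, 14.817, 1.232, 76.415, 0, 81.257], TCP at [217.621, 505.112, 248.279] pointing down, gripper open.
Joint ranges: [-174.27, 174.27], [-52.1, 104.24], [-59.71, 78.15], [-110.17, 111.67], [-87.03, 83.33], [-180, 180]. Speed limits (degrees/s): [127.2, 127.2, 159.86, 180, 180, 180].

## Interface

Orientations are given as [roll, pitch, yaw] about the fixed x, y, z axes, in that order (R = Rz(yaw) Ry(pitch) Rx(roll)).
In Python, from cell import manip gives the robot as it stands.
- The arm moves only by the shell command python3 -m handwheel 'ROWS' [FORCE]. ROWS is JSON, a list of rows, each a list of 3 entries, a list of its own where there are three numbers: the finger opening in m, from 0 to 0.0854, then the shift along the world's x, y, z in m, then the turn, a rotation vector about the world's x, y, z in degrees. A call has 1 to 20 rows; each row is the pose to reach, as a shift and turn from the pose commanded when the call began; what a row does not reach only later rows make up. A row lasts 1/12 s, in which the tool goes at most 41.7 mm and 7.16 degrees, less where a joint would pass 70% of its speed; a pose out of reach is approached as far as the arm can. A call with a gripper value outside its range is refused whole. The fingers move at their own pace and stop on an object; FORCE is the grip in N (left out, the last holds). Time passes only in rows, so rows that repeat a pose let the fingers close. It gives the time, the measured TCP pose, the force, the opening and the grip force at its end, in the units of the state.
- manip.sense(): the state, without advancing time (a new reading comes with each control period).
- manip.capture(name): name is "side" or "top" or "wrist"; returns a dict with "color" (480x640x3 uint8, blue, green, red), "camera_matrix" (3x3 intrinsics, pixels), "world_to_cam" (4x4, takes a point from world to camera coordinates). Camera axes: x right, y down, z forward; pixel columns grow to the right and rows downward; lengths in mm; the calibration is good to about 2 mm. A picture is of the moment at which its call begins. There is no depth.
- manip.hand_in(): hands the job in; it is judged then, once.
Trained networks look in a picture, given as the dict that the camera call returned (one of the last four; its "shot" number tells which), for a name from the list of things; names that differ only in an ending like _2 or _b are one class to them, and where a whole thing is asked for, a point or a joint stands for the part that bears it (a point fixed in the world has none). Each returns a list of dicts, best first, with "confidence" (0 to 1); they miss things now and then, are a little off and sometimes report something else, mostly with a low value. They report only what shows in the picture. A call takes as long as a camera call.
- manip.silhouettes(picture, target): "pixels" (480x640 bool, what is visible of it) and "rect" ([left, top, right, bottom] in pixels, round what is visible of it).
The state is a dict: "time_s": time; "qpos": joint angles; "dq": joint speeds; "effort": joint torques, N m; "tcp_pos": TCP position; "ee_rot": TCP orientation; "ft_force": force on the tool from outside, world axes, zero at the start; "wrist_torque": the same for the moment, N m; "width": finger opening in mm; "gripper_force": force on a finger pad.
Only numpy, scipy, OpenCV 4.12 (cv2) and the standard library are available. Lean on these libraries where they do the work, as an engineer would, in place of code of your own. Each camera call takes 0.05 s, during which the arm holds its last target. There are 200 camera calls.

## Task

Take the red-handled locking pin out of its white rest block and push it down through the three stacked holes of the dough cutter (blue bridge, yellow cassette tongue, steel bed) until its collar is fully home on the blue bridge, so that the cassette is pinned. Let go of the pin and leave it there, and do not shove the scale, the scraper or the bowl about.

Things in the scene. Friction and masses are not known exactly. Their poses are not given: they have to be found in the camera images.
- pin_grip (a point): Centre of the pin's red handle (26 mm diameter, from 28 mm below this point to 24 mm above, along z). Its z is the pin's axis, from tip to handle. Collar underside 34 mm below this point, tip 109 mm below. The pin starts upright in the rest block, its collar lying on the block's top.
- pin_collar (a point): Point on the pin's axis in the underside of its steel collar (32 mm diameter, 6 mm thick), 34 mm below pin_grip; z as pin_grip. Below it: shank 16 mm diameter for 57 mm, then the nose tapers to 7 mm diameter over 18 mm.
- pin_tip (a point): The end of the pin's nose, 109 mm below pin_grip; z as pin_grip.
- pin: Locking pin, straight and round, 133 mm long, 0.16 kg (may vary by 30 percent): steel shank and collar, red plastic handle in line. Origin as pin_collar.
- rest: White plastic rest block, 80 x 80 x 85 mm high, fixed to the table; origin at the centre of its underside. The pin stands in a loose vertical hole (19 mm wide, 80 mm deep) in the middle of its top.
- cutter: Fixed stand of a table-top dough strip cutter, 230 mm deep, 190 wide, 210 high: white legs, steel bed rising at 30 degrees away from its front (-x of this frame). Origin on the table 125 mm straight below bridge_hole. Its side of the table, place and yaw vary.
- bridge_hole (a point): Centre of the hole's mouth in the blue bridge's top face (100 mm wide, 50 along the slope), 125 mm above the table. z: the hole's axis, up out of the hole, leaning 30 degrees from vertical to the cutter's front; x up the slope. Clear within 70 mm about it; 110 to 155 mm up the slope the cutter discs rise 20 mm above the bridge's plane.
- cassette_hole (a point): Centre of the mouth of the hole in the yellow cassette tongue, 13.5 mm below bridge_hole along its z, shifted along its x by the joint's value; axes as bridge_hole.
- cassette (a joint): Slide of the yellow cassette along the slope (m, + up the slope). 0 is its hole in line with the other two. It has 3.5 mm of play either way and stands anywhere in it at the start; it moves stiffly (about 4 N), and the pin's nose draws it into line when pushed (some 5 to 10 N).
- scale: Bystander: white kitchen scale, 210 x 150 x 36 mm; origin at the centre of its underside.
- scraper: Bystander: steel bench scraper with a tube handle, 140 mm wide, about 130 mm deep, 22 mm high, lying on the table; origin under the handle's middle.
- bowl: Bystander: small steel bowl, 130 mm wide, 60 mm high; origin at the centre of its underside.
- bed: Sloping steel bed with the bridge, fixed; pose as bridge_hole. Down the hole axis from the mouth: bridge 0 to 12 mm, cassette tongue 13.5 to 25.5 mm, bed 27 to 39 mm, each with an 18 mm hole (2 mm chamfer at the bridge's mouth), then free space; the seated pin's tip ends 75 mm below the mouth.

How it is judged (in metres and radians):
On the way, in this order (a step that is already met when the one before it is completed fails the run):
1. the pin is out of the rest block, held clear above it (height (world z) of pin_tip above 0.09 m and contact force between pin and the fingers above 1 N), for 0.1 s.
2. the pin's nose has entered the cassette tongue through the bridge, with the pin held in the fingers (z of pin_tip in the frame of bridge_hole between -0.07 and -0.015 m and x of pin_tip in the frame of bridge_hole between -0.01 and 0.01 m and y of pin_tip in the frame of bridge_hole between -0.01 and 0.01 m and angle between the z axis of pin_collar and the z axis of bridge_hole, either way round below 0.25 rad and contact force between pin and the fingers above 1 N).
At the end, for the whole second after the job is handed in: The pin stands through all three holes, released and at rest: its collar within 4 mm of the blue bridge's top face and centred on the hole within 5 mm, its axis along the hole within 0.1 rad, its tip out below the bed, the cassette within 2.5 mm of in-line (distance between pin_collar and bridge_hole below 0.005 m and z of pin_collar in the frame of bridge_hole below 0.004 m and z of pin_tip in the frame of bridge_hole below -0.069 m and angle between the z axis of pin_collar and the z axis of bridge_hole, either way round below 0.1 rad and value of joint cassette between -0.0025 and 0.0025 m and linear speed of pin below 0.02 m/s and contact force between pin and the fingers below 0.1 N); the robot touches nothing.
It fails at once if the scale is shoved more than 40 mm (distance of scale from where it was at the start of the episode above 0.04 m).
It fails at once if the scraper is shoved more than 40 mm (distance of scraper from where it was at the start of the episode above 0.04 m).
It fails at once if the bowl is shoved more than 40 mm (distance of bowl from where it was at the start of the episode above 0.04 m).
It also fails if it takes over 48 s, if anything falls off the work surface, if the arm or the gripper's body presses on something with over 40 N, if the wrist force passes 120 N, or if a joint passes its speed limit or range.

## Working session

There is one attempt and no reset: what is moved stays moved. The work goes in short steps, Python scripts to look and compute and a shell command to move; the robot and the scene stay as the last step left them, time stands still between calls to the robot, and variables do not carry over. Pictures are saved under pics/ and viewed, at most 10 in all, crops included, and the job is handed in when it is done.

```bash
mkdir -p pics; ls
cat > h.py <<'E'
import numpy as np, cv2
from cell import manip
def proj(p,X):
    X=np.atleast_2d(X); T=p["world_to_cam"]; c=X@T[:3,:3].T+T[:3,3]; u=c@p["camera_matrix"].T
    return u[:,:2]/u[:,2:]
def ray(p,uv):
    T=p["world_to_cam"]; R=T[:3,:3]; o=-R.T@T[:3,3]
    d=R.T@np.linalg.inv(p["camera_matrix"])@np.array([*uv,1.]); return o,d/np.linalg.norm(d)
def onz(p,uv,z):
    o,d=ray(p,uv); return o+d*(z-o[2])/d[2]
def tri(rs):
    A=0;b=0
    for o,d in rs:
        M=np.eye(3)-np.outer(d,d); A=A+M; b=b+M@o
    return np.linalg.solve(A,b)
E
python3 - <<'E'
from h import *
import pickle
s=manip.sense(); print(s)
P={}
for n in ("side","top","wrist"):
    p=manip.capture(n); P[n]=p; cv2.imwrite(f"pics/{n}0.png",p["color"])
    o,d=ray(p,(320,240)); print(n,o.round(),d.round(3))
    for t in ("pin_grip","pin","rest","cutter","bed","cassette","scale","scraper","bowl"):
        r=manip.silhouettes(p,t)
        if r:
            q=r[0]; m=q["pixels"]; ys,xs=np.nonzero(m); P[n,t]=m
            print(n,t,round(q["confidence"],2),q["rect"],m.sum(),xs.mean().round(1),ys.mean().round(1),len(r))
pickle.dump(P,open("p0.pkl","wb"))
E
```

```text
pics
{'time_s': 0.0, 'qpos': array([5.79487871e+01, 1.48485457e+01, 1.18944893e+00, 7.64159756e+01,
       6.26208476e-04, 8.12573424e+01]), 'dq': array([ 0.02768098,  0.03337423,  0.03630721,  0.02625106,  0.04755696,
       -0.03412446]), 'effort': array([-8.28382290e-04, -5.55647779e+01,  3.44526994e+01,  1.38365000e-02,
       -1.35644950e-04, -5.05970127e-05]), 'tcp_pos': array([217.47785257, 504.88639352, 247.68504581]), 'ee_rot': array([-1.79925895e+02, -1.20296871e-02,  1.56691437e+02]), 'ft_force': array([ 0.53139081, -0.10582528, -0.40639838]), 'wrist_torque': array([0.02107282, 0.02621285, 0.01829147]), 'gripper_force': 0.0, 'width': 85.31655249300493}
side [  565. -1004.  1058.] [ 0.057  0.722 -0.69 ]
side pin_grip 0.63 [255.1, 284.8, 265.2, 312.9] 294 259.1 296.0 1
side pin 0.61 [256.0, 280.4, 267.4, 309.5] 339 259.2 295.4 1
side rest 0.66 [240.6, 291.3, 282.6, 341.5] 1658 260.4 318.2 2
side cutter 0.63 [254.3, 133.2, 346.7, 240.6] 5508 299.1 187.9 1
side bed 0.65 [255.1, 134.5, 342.9, 220.1] 4093 296.3 177.4 1
side cassette 0.95 [277.0, 137.2, 328.7, 195.4] 1647 301.7 168.4 1
side scale 0.76 [248.2, 140.0, 304.8, 172.8] 1121 268.0 152.9 1
side scraper 0.67 [235.7, 415.4, 305.1, 480.0] 4147 266.7 449.2 1
side bowl 0.77 [350.7, 214.8, 400.2, 252.2] 1454 375.7 232.2 1
top [ 445.   -9. 1594.] [ 0.13  -0.006 -0.992]
top rest 0.72 [369.5, 278.7, 409.5, 313.9] 996 387.8 297.0 1
top cutter 0.68 [183.9, 206.0, 278.4, 307.7] 7352 231.7 254.4 1
top bed 0.87 [181.5, 205.1, 275.8, 303.3] 6891 229.7 254.3 1
top cassette 0.62 [190.8, 219.1, 262.8, 285.8] 2279 227.6 249.8 1
top scale 0.58 [97.7, 234.3, 157.2, 321.1] 4619 129.1 278.3 1
top scraper 0.55 [478.0, 267.1, 533.7, 318.1] 2671 504.0 293.8 1
top bowl 0.66 [261.8, 158.2, 310.3, 206.0] 1739 286.5 180.0 1
wrist [149. 534. 373.] [ 0.286 -0.113 -0.952]
wrist scale 0.94 [323.8, 345.2, 435.7, 416.0] 4266 385.1 379.0 1
```

Run:
```python
from h import *
a=cv2.imread("pics/side0.png")[110:360,200:420]; b=cv2.imread("pics/top0.png")[140:340,160:430]
a=cv2.resize(a,None,fx=1.8,fy=2.4*0+1.8*1,interpolation=cv2.INTER_CUBIC)
a=cv2.resize(cv2.imread("pics/side0.png")[120:270,230:410],None,fx=2.2,fy=2.2,interpolation=cv2.INTER_CUBIC)
b=cv2.resize(cv2.imread("pics/top0.png")[190:320,170:290],None,fx=3.3,fy=3.3,interpolation=cv2.INTER_CUBIC)
h=600;im=np.zeros((h,800,3),np.uint8); im[:a.shape[0],:a.shape[1]]=a; im[:b.shape[0],400:400+b.shape[1]]=b[:, :400]
print(a.shape,b.shape); cv2.imwrite("pics/c0.png",im)
```

```text
(330, 396, 3) (429, 396, 3)
```

View pics/side0.png

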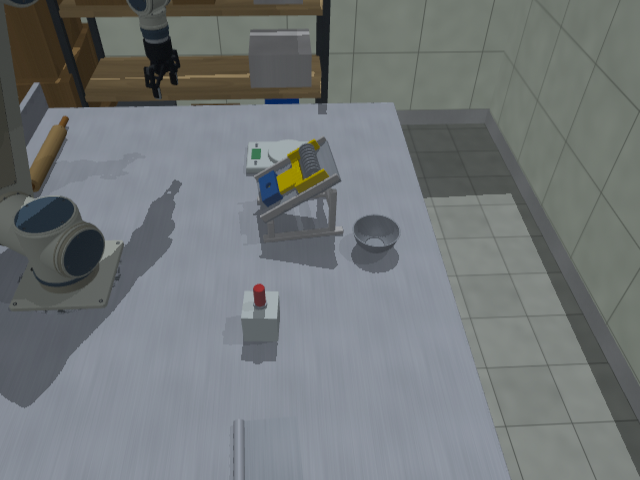

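View pics/c0.png

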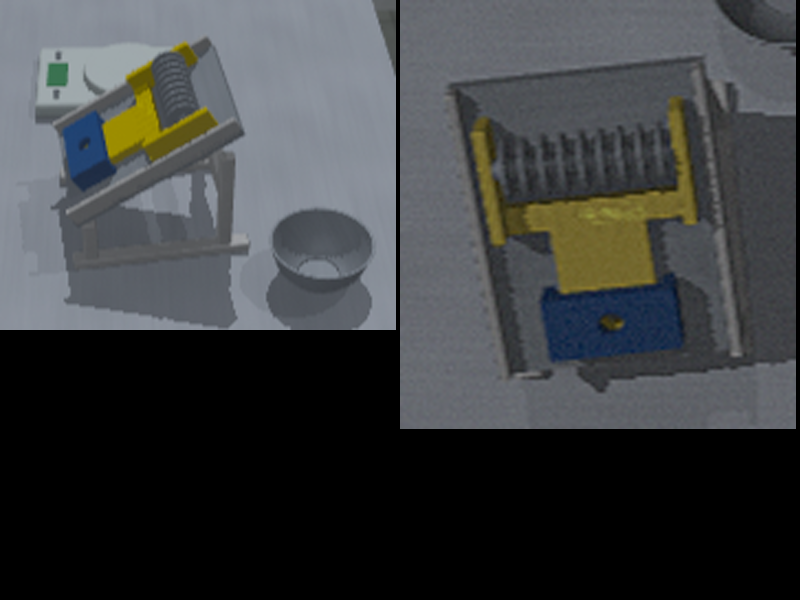

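The side view shows the pin at about (259,295), the rest block below it, and the cutter with its blue bridge and hole at about (268,185). In the top view the hole is at about (234,288). The cutter's front faces the robot.

Run:
```python
from h import *
import pickle
P=pickle.load(open("p0.pkl","rb")); S,T=P["side"],P["top"]
def blue(p,box):
    x0,y0,x1,y1=box; c=p["color"].astype(int); m=(c[...,0]>c[...,2]*1.8)&(c[...,0]-c[...,2]>35)
    k=np.zeros_like(m);k[y0:y1,x0:x1]=1; return (m&k)
hs,ht=(268.2,185),(234.2,287.6)
X=tri([ray(S,hs),ray(T,ht)]); print("hole",X.round(1),proj(S,X),proj(T,X), "top@125",onz(T,ht,125).round(1),"side@125",onz(S,hs,125).round(1))
m=blue(T,(170,190,300,330)).astype(np.uint8); r=cv2.minAreaRect(cv2.findNonZero(m)); print("blue top",r)
# cutter edges in top: bed rails yaw
# red handle
for n,box in(("side",(230,270,300,350)),("top",(350,260,430,330))):
    p=P[n];c=p["color"].astype(int);m=(c[...,2]>c[...,1]*1.8)&(c[...,2]>60)
    x0,y0,x1,y1=box;k=np.zeros_like(m);k[y0:y1,x0:x1]=1;m&=k;ys,xs=np.nonzero(m)
    print(n,m.sum(),xs.min(),xs.max(),ys.min(),ys.max(),xs.mean(),ys.mean()); P[n,"red"]=(xs.mean(),ys.mean())
G=tri([ray(S,P["side","red"]),ray(T,P["top","red"])]);print("pin",G.round(1),proj(S,G),proj(T,G))
# expect grip z = 85+34=119
print([onz(P[n],P[n,"red"],z).round(1) for n,z in(("side",121),("top",140))])
# fit synthetic blue bridge top face vs yaw : corners
def corners(X,yaw):
    a=np.radians(yaw);s=np.radians(30);x=np.array([np.cos(a)*np.cos(s),np.sin(a)*np.cos(s),np.sin(s)]);y=np.array([-np.sin(a),np.cos(a),0])
    return np.array([X+i*25*x+j*50*y for i,j in((1,1),(1,-1),(-1,-1),(-1,1))])
for yaw in(-10,-5,0,5):
    print(yaw,proj(T,corners(X,yaw)).round(1).tolist(),proj(S,corners(X,yaw)).round(1).tolist())
```

```text
hole [515.  191.3 128.9] [[268.63357448 184.94438612]] [[234.23530662 288.08351753]] top@125 [516.4 192.  125. ] side@125 [513.6 196.1 125. ]
blue top ((233.72561645507812, 286.0304870605469), (21.86544418334961, 41.19095993041992), 83.6598129272461)
side 206 253 264 284 305 258.95631067961165 294.36893203883494
top 81 385 396 291 301 391.4320987654321 296.01234567901236
pin [ 497.6 -195.7  124.2] [[259.71095894 294.26799986]] [[391.51003099 296.6930553 ]]
[array([ 495.6, -193.2,  121. ]), array([ 498.6, -193.5,  140. ])]
-10 [[215.2, 275.4], [255.4, 282.8], [253.0, 300.7], [213.3, 293.3]] [[279.4, 171.0], [273.1, 193.5], [257.5, 199.4], [264.5, 176.9]]
-5 [[214.2, 277.0], [254.9, 281.0], [254.1, 299.0], [213.8, 295.1]] [[277.9, 170.5], [274.8, 193.1], [259.0, 199.9], [262.8, 177.3]]
0 [[213.2, 278.8], [254.3, 279.1], [254.9, 297.3], [214.5, 296.9]] [[276.4, 170.1], [276.5, 192.7], [260.6, 200.4], [261.2, 177.7]]
5 [[212.5, 280.6], [253.5, 277.4], [255.7, 295.5], [215.2, 298.7]] [[274.8, 169.8], [278.1, 192.1], [262.3, 200.7], [259.7, 178.1]]
```

```bash
python3 -m handwheel '[[0.085,[0.01,-0.015,0.004],[0,0,3]],[0.085,[0.03,-0.045,0.012],[0,0,6]],[0.085,[0.055,-0.075,0.02],[0,0,10]],[0.085,[0.08,-0.11,0.03],[0,0,14]],[0.085,[0.105,-0.145,0.04],[0,0,18]],[0.085,[0.13,-0.18,0.05],[0,0,22]],[0.085,[0.155,-0.215,0.06],[0,0,25]],[0.085,[0.18,-0.25,0.068],[0,0,28]],[0.085,[0.2,-0.28,0.072],[0,0,28.3]],[0.085,[0.214,-0.305,0.072],[0,0,28.3]],[0.085,[0.2224,-0.315,0.072],[0,0,28.3]],[0.085,[0.2224,-0.315,0.072],[0,0,28.3]],[0.085,[0.2224,-0.315,0.072],[0,0,28.3]],[0.085,[0.2224,-0.315,0.072],[0,0,28.3]]]' 60
python3 - <<'E'
from h import *
import pickle
s=manip.sense(); print(s['tcp_pos'],s['ee_rot'],s['qpos'])
p=manip.capture("wrist"); cv2.imwrite("pics/w1.png",p["color"]); pickle.dump(p,open("w1.pkl","wb"))
print(proj(p,[[515,192,125]]))
E
```

```text
time_s: 2.67
tcp_pos: [439.5, 190.8, 320.2]
ee_rot: [180.0, -0.0, -175.0]
ft_force: [-0.1, 0.0, -0.0]
width: 85.2
gripper_force: 0.0
[439.4889954  190.79559365 320.19607715] [ 1.79982269e+02 -2.37782409e-02 -1.74988569e+02] [1.34059336e+01 7.13046890e+00 1.76375652e+00 8.46542225e+01
 2.10126791e-02 8.39450209e+00]
[[311.76745666 282.33801101]]
```

View pics/w1.png

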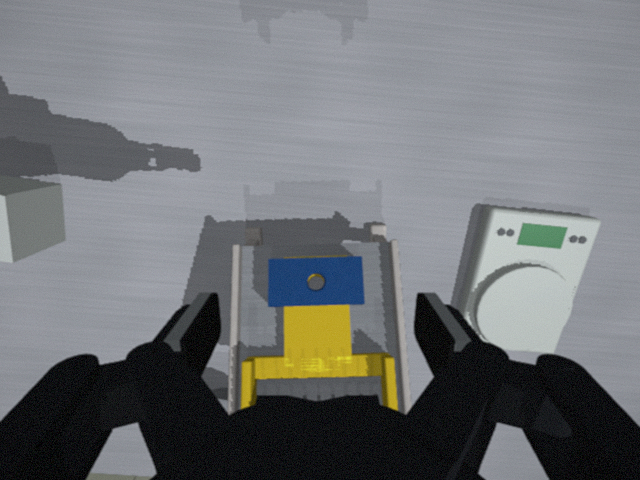

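The wrist view shows the bridge face on, roughly (268,258) to (364,306), with the hole at (316,282). I'll fit its pose.

```bash
cat > fit.py <<'E'
from h import *
from scipy.optimize import least_squares
def frame(yaw):
    a=np.radians(yaw);s=np.pi/6
    x=np.array([np.cos(a)*np.cos(s),np.sin(a)*np.cos(s),np.sin(s)]);y=np.array([-np.sin(a),np.cos(a),0]);return x,y,np.cross(x,y)
def fit(p,x0=(515,192,5),z=125,plot=None):
    c=p["color"].astype(int); m=((c[...,0]>c[...,2]*2)&(c[...,0]-c[...,1]>40)&(c[...,0]>100)).astype(np.uint8)
    u=proj(p,[x0[0],x0[1],z])[0].astype(int); k=np.zeros_like(m); k[max(0,u[1]-80):u[1]+80,max(0,u[0]-100):u[0]+100]=1; m*=k
    n,l,st,_=cv2.connectedComponentsWithStats(m); i=1+np.argmax(st[1:,4]); m=(l==i).astype(np.uint8)
    C,H=cv2.findContours(m,cv2.RETR_CCOMP,cv2.CHAIN_APPROX_NONE)
    outer=max([C[j] for j in range(len(C)) if H[0][j][3]<0],key=cv2.contourArea)
    holes=[C[j] for j in range(len(C)) if H[0][j][3]>=0]
    h=max(holes,key=cv2.contourArea); hc=cv2.fitEllipse(h); 
    q=cv2.approxPolyDP(cv2.convexHull(outer),6,True)[:,0].astype(float)
    print("hole",np.round(hc[0],1),np.round(hc[1],1),"quad",q.tolist())
    def ref(v):
        X=np.array([v[0],v[1],z]);x,y,_=frame(v[2]); return X,proj(p,np.array([X+i*25*x+j*50*y for i,j in((1,1),(1,-1),(-1,-1),(-1,1))]))
    def res(v):
        X,cn=ref(v); r=[]
        d=np.array([cv2.pointPolygonTest(cn.astype(np.float32).reshape(-1,1,2),(float(a),float(b)),True) for a,b in outer[:,0]])
        return np.r_[np.clip(d-0.5,-4,4)/np.sqrt(len(d)/4), (proj(p,X)[0]-hc[0])*1.5]
    s=least_squares(res,x0,diff_step=1e-3,x_scale=(1,1,1)); print(s.x.round(2),s.cost, "hole only",onz(p,hc[0],z).round(1)); return s.x
E
python3 - <<'E'
from fit import *
import pickle
p=pickle.load(open("w1.pkl","rb")); fit(p)
for z in(122,128): fit(p,z=z)
E
```

```text
hole [315.8 281.7] [20.1 20.9] quad [[360.0, 257.0], [363.0, 303.0], [269.0, 305.0], [270.0, 259.0]]
[513.3  195.94   6.65] 2.3319520601972927 hole only [513.9 196.2 125. ]
hole [315.8 281.7] [20.1 20.9] quad [[360.0, 257.0], [363.0, 303.0], [269.0, 305.0], [270.0, 259.0]]
[514.68 196.05   6.64] 1.5783273824516342 hole only [515.3 196.3 122. ]
hole [315.8 281.7] [20.1 20.9] quad [[360.0, 257.0], [363.0, 303.0], [269.0, 305.0], [270.0, 259.0]]
[511.92 195.84   6.66] 3.499393701021788 hole only [512.5 196.1 128. ]
```

```bash
python3 -m handwheel '[[0.085,[0.002,-0.015,0],[0,0,0]],[0.085,[0.006,-0.045,-0.005],[0,0,0]],[0.085,[0.012,-0.085,-0.01],[0,0,0]],[0.085,[0.018,-0.125,-0.02],[0,0,0]],[0.085,[0.024,-0.165,-0.03],[0,0,0]],[0.085,[0.03,-0.205,-0.04],[0,0,0]],[0.085,[0.036,-0.245,-0.05],[0,0,0]],[0.085,[0.042,-0.285,-0.05],[0,0,0]],[0.085,[0.046,-0.325,-0.05],[0,0,0]],[0.085,[0.05,-0.36,-0.05],[0,0,0]],[0.085,[0.05,-0.38,-0.05],[0,0,0]],[0.085,[0.05,-0.385,-0.05],[0,0,0]],[0.085,[0.05,-0.385,-0.05],[0,0,0]],[0.085,[0.05,-0.385,-0.05],[0,0,0]]]'
python3 - <<'E'
from h import *
import pickle
s=manip.sense(); print(s['tcp_pos'],s['ee_rot'],s['qpos'])
p=manip.capture("wrist"); cv2.imwrite("pics/w2.png",p["color"]); pickle.dump(p,open("w2.pkl","wb"))
c=p["color"].astype(int);m=(c[...,2]>c[...,1]*1.8)&(c[...,2]>60);ys,xs=np.nonzero(m);print(m.sum(),xs.min(),xs.max(),ys.min(),ys.max())
print(proj(p,[[498,-194,119],[498,-194,143],[498,-194,91]]))
E
```

```text
time_s: 3.88
tcp_pos: [490.1, -193.5, 270.3]
ee_rot: [180.0, -0.0, -174.9]
ft_force: [-0.4, 0.6, -0.2]
width: 85.0
gripper_force: 0.0
[ 490.10025341 -193.47360067  270.26283289] [ 1.79969279e+02 -9.54417465e-03 -1.74947349e+02] [-3.06818654e+01  1.22459105e+01  9.58020213e-01  7.87377992e+01
  1.93633235e-02 -3.57345182e+01]
1020 303 332 211 252
[[315.45092756 232.64165956]
 [315.32780022 241.26728071]
 [315.57191823 224.16572126]]
```

View pics/w2.png

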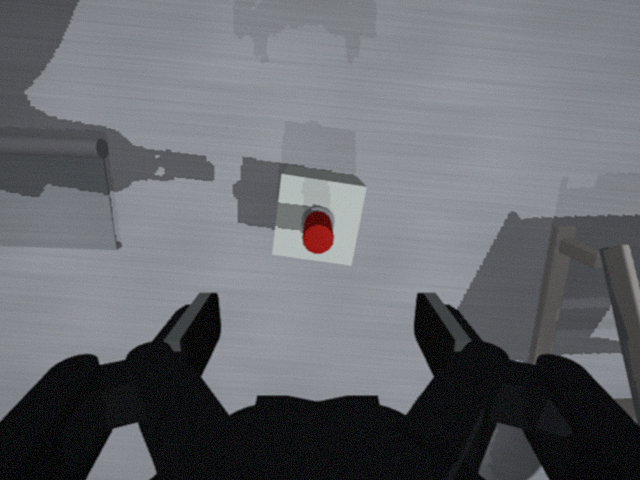

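The handle's top circle is at about (318,238) and the rest block around it is clear. The fingers straddle the pin with plenty of room. Next I'll compute the pin's xy.

Run:
```python
from h import *
import pickle
p=pickle.load(open("w2.pkl","rb")); c=p["color"]
m=((c[...,2]>150)&(c[...,1]<80)).astype(np.uint8); print(m.sum())
C,_=cv2.findContours(m,cv2.RETR_EXTERNAL,cv2.CHAIN_APPROX_NONE);k=max(C,key=cv2.contourArea);e=cv2.fitEllipse(k);print(e,cv2.boundingRect(k))
print(onz(p,e[0],143)); print(p["camera_matrix"][0,0])
# whole-silhouette check: render cylinder for candidate xy
r=((c[...,2]>c[...,1]*1.8)&(c[...,2]>60))
r[:200]=0
t=np.linspace(0,2*np.pi,60)
from scipy.optimize import least_squares
def box(v):
    pts=np.array([[v[0]+13*np.cos(a),v[1]+13*np.sin(a),z] for a in t for z in(91,143)]); u=proj(p,pts); return np.r_[u.min(0)-.5,u.max(0)+.5]
ys,xs=np.nonzero(r); b=np.array([xs.min(),ys.min(),xs.max()+1,ys.max()+1])-0.5; print(b)
s=least_squares(lambda v:box(v)-b,(498,-194));print(s.x,s.fun)
```

```text
415
((320.0162353515625, 238.77650451660156), (22.974828720092773, 24.959928512573242), 5.175512313842773) (307, 226, 26, 27)
[ 495.59755177 -190.47164788  143.        ]
333.58249423919233
[302.5 210.5 332.5 252.5]
[ 495.82949766 -192.45491218] [-1.86356923 -2.39196766  1.86286769  2.21324345]
```

```bash
python3 -m handwheel '[[0.085,[0.003,0.001,-0.015],[0,0,0]],[0.085,[0.0065,0.002,-0.04],[0,0,0]],[0.085,[0.0065,0.002,-0.07],[0,0,0]],[0.085,[0.0065,0.002,-0.1],[0,0,0]],[0.085,[0.0065,0.002,-0.125],[0,0,0]],[0.085,[0.0065,0.002,-0.142],[0,0,0]],[0.085,[0.0065,0.002,-0.152],[0,0,0]],[0.085,[0.0065,0.002,-0.152],[0,0,0]],[0.085,[0.0065,0.002,-0.152],[0,0,0]],[0.02,[0.0065,0.002,-0.152],[0,0,0]],[0.02,[0.0065,0.002,-0.152],[0,0,0]],[0.02,[0.0065,0.002,-0.152],[0,0,0]],[0.02,[0.0065,0.002,-0.152],[0,0,0]],[0.02,[0.0065,0.002,-0.152],[0,0,0]],[0.02,[0.0065,0.002,-0.152],[0,0,0]],[0.02,[0.0065,0.002,-0.152],[0,0,0]],[0.02,[0.0065,0.002,-0.152],[0,0,0]],[0.02,[0.0065,0.002,-0.152],[0,0,0]]]' 60
python3 - <<'E'
from h import *
s=manip.sense(); print(s['tcp_pos'],s['ee_rot'],s['wrist_torque'])
E
```

```text
time_s: 5.43
tcp_pos: [496.7, -193.0, 118.9]
ee_rot: [-180.0, 0.0, -175.0]
ft_force: [-1.0, 0.7, 5.2]
width: 24.6
gripper_force: 58.5
[ 496.68905349 -193.00545441  118.85027447] [-1.79975519e+02  4.27816983e-02 -1.75015139e+02] [0.18762763 0.22565564 0.01800407]
```

```bash
python3 -m handwheel '[[0.02,[0,0,0.006],[0,0,0]],[0.02,[0,0,0.02],[0,0,0]],[0.02,[0,0,0.04],[0,0,0]],[0.02,[0,0,0.065],[0,0,0]],[0.02,[0,0,0.09],[0,0,0]],[0.02,[0,0,0.115],[0,0,0]],[0.02,[0,0,0.14],[0,0,0]],[0.02,[0,0,0.16],[0,0,0]],[0.02,[0,0,0.17],[0,0,0]],[0.02,[0,0,0.17],[0,0,0]],[0.02,[0,0,0.17],[0,0,0]],[0.02,[0,0,0.17],[0,0,0]]]' 90
python3 - <<'E'
from h import *
import pickle
s=manip.sense(); print(s['tcp_pos'],s['ee_rot'],s['wrist_torque'])
P={n:manip.capture(n) for n in("wrist","side","top")}; pickle.dump(P,open("p3.pkl","wb"))
t=s['tcp_pos']+[0,0,2-0]
for n in P: print(n,proj(P[n],[t+[0,0,24],t,t-[0,0,34],t-[0,0,109]]).round(1).tolist())
a=P["wrist"]["color"][160:460,140:500]; u=proj(P["side"],t)[0].astype(int); b=P["side"]["color"][u[1]-40:u[1]+60,u[0]-40:u[0]+40]
im=np.zeros((600,800,3),np.uint8); im[:300,:360]=a; b=cv2.resize(b,None,fx=5,fy=5,interpolation=cv2.INTER_CUBIC); im[:500,380:780]=b; print("side crop origin",u-40)
cv2.imwrite("pics/c3.png",im)
E
```

```text
time_s: 6.43
tcp_pos: [496.1, -192.7, 286.8]
ee_rot: [179.9, -0.1, -175.0]
ft_force: [-0.2, 0.5, -1.5]
width: 24.1
gripper_force: 88.3
[ 496.12716061 -192.71824726  286.78313158] [ 1.79929074e+02 -1.07055381e-01 -1.75011183e+02] [-0.01533605 -0.02193811  0.02143345]
wrist [[316.9, 356.1], [316.9, 319.5], [316.8, 284.3], [316.8, 240.0]]
side [[253.6, 231.0], [254.4, 239.7], [255.4, 251.7], [257.6, 276.3]]
top [[401.2, 294.3], [399.7, 294.7], [397.5, 295.3], [393.2, 296.5]]
side crop origin [214 199]
```

View pics/c3.png

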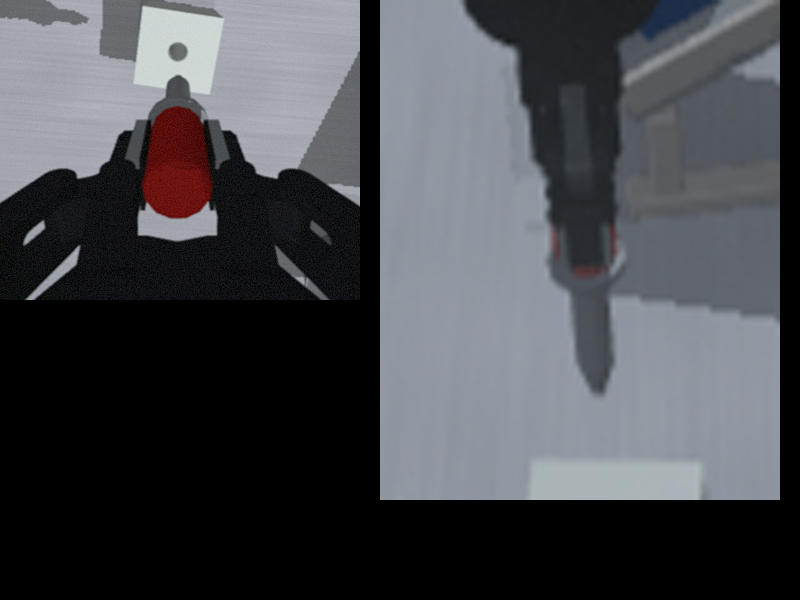

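The pin is gripped straight. Its tip is within about 1 px of the predicted position in both views. Next is the pre-insertion pose.

```bash
cat > plan.py <<'E'
from fit import *
from scipy.spatial.transform import Rotation as Ro
CMD=None
def target(hole,yaw,dist,off=2.0):
    x,y,z=frame(yaw); R=np.column_stack([-x,y,-z]); # tool x,y,z
    return np.array(hole)+z*(dist+109-off), Ro.from_matrix(R)
if __name__=="__main__":
    import sys
    hole=(514,195.5,125);yaw=6.4
    t,R=target(hole,yaw,30)
    cur=Ro.from_euler('xyz',[180,0,-175],degrees=True); c=np.array([496.52,-192.89,288.28])
    print("tcp",t.round(1),"shift",(t-c).round(1),"rotvec",(R*cur.inv()).as_rotvec(degrees=True).round(2), R.as_euler('xyz',degrees=True))
E
python3 plan.py
```

```text
tcp [445.9 187.9 243.6] shift [-50.6 380.8 -44.6] rotvec [  2.98 -29.85   1.37] [-180.    30.  -173.6]
```

```bash
python3 -m handwheel '[[0.02,[-0.005,0.012,0],[0,0,0]],[0.02,[-0.015,0.036,0],[0,0,0]],[0.02,[-0.03,0.068,0],[0,0,0]],[0.02,[-0.04,0.1,0],[0,0,0]],[0.02,[-0.05,0.135,0],[0.3,-3,0.1]],[0.02,[-0.05,0.17,0],[0.6,-6,0.2]],[0.02,[-0.05,0.205,0],[0.9,-9,0.4]],[0.02,[-0.05,0.24,0],[1.2,-12,0.5]],[0.02,[-0.05,0.275,0],[1.6,-16,0.7]],[0.02,[-0.05,0.31,0],[2,-20,0.9]],[0.02,[-0.05,0.34,-0.005],[2.4,-24,1.1]],[0.02,[-0.05,0.36,-0.012],[2.7,-27,1.2]],[0.02,[-0.05,0.373,-0.022],[2.9,-29,1.3]],[0.02,[-0.0506,0.379,-0.034],[2.98,-29.85,1.37]],[0.02,[-0.0506,0.3808,-0.042],[2.98,-29.85,1.37]],[0.02,[-0.0506,0.3808,-0.0446],[2.98,-29.85,1.37]],[0.02,[-0.0506,0.3808,-0.0446],[2.98,-29.85,1.37]],[0.02,[-0.0506,0.3808,-0.0446],[2.98,-29.85,1.37]],[0.02,[-0.0506,0.3808,-0.0446],[2.98,-29.85,1.37]]]' 90
python3 - <<'E'
from plan import *
import pickle
s=manip.sense(); print(s['tcp_pos'],s['ee_rot'],s['qpos'].round(1),s['ft_force'])
R=Ro.from_euler('xyz',s['ee_rot'],degrees=True).as_matrix(); tip=s['tcp_pos']+R[:,2]*107
P={n:manip.capture(n) for n in("wrist","side","top")}; pickle.dump(P,open("p4.pkl","wb"))
for n in P: print(n,"tip",proj(P[n],tip).round(1).tolist(),"hole",proj(P[n],(514,195.5,125)).round(1).tolist())
u=proj(P["wrist"],tip)[0].astype(int); a=P["wrist"]["color"][u[1]-100:u[1]+100,u[0]-100:u[0]+100]
u2=proj(P["side"],tip)[0].astype(int); b=P["side"]["color"][u2[1]-25:u2[1]+25,u2[0]-25:u2[0]+25]
u3=proj(P["top"],tip)[0].astype(int); d=P["top"]["color"][u3[1]-25:u3[1]+25,u3[0]-25:u3[0]+25]
rs=lambda q,k:cv2.resize(q,(k,k),interpolation=cv2.INTER_CUBIC)
im=np.zeros((600,800,3),np.uint8); im[:500,:500]=rs(a,500); im[:300,500:]=rs(b,300); im[300:,500:]=rs(d,300)
print(u-100,u2-25,u3-25)
cv2.imwrite("pics/c4.png",im)
E
```

```text
time_s: 8.17
tcp_pos: [446.6, 187.5, 244.4]
ee_rot: [180.0, 30.0, -173.7]
ft_force: [-0.2, 0.2, -0.8]
width: 24.3
gripper_force: 88.4
[446.57448678 187.45924092 244.35236793] [ 179.9882118    30.02805878 -173.67522912] [ 15.5  -8.3 -32.   36.6  -4.5   7.9] [-0.16141647  0.22289401 -0.79714388]
wrist tip [[316.9, 239.7]] hole [[317.6, 227.3]]
side tip [[262.6, 177.9]] hole [[268.3, 185.1]]
top tip [[231.9, 293.9]] hole [[232.7, 288.6]]
[216 139] [237 152] [206 268]
```

View pics/c4.png

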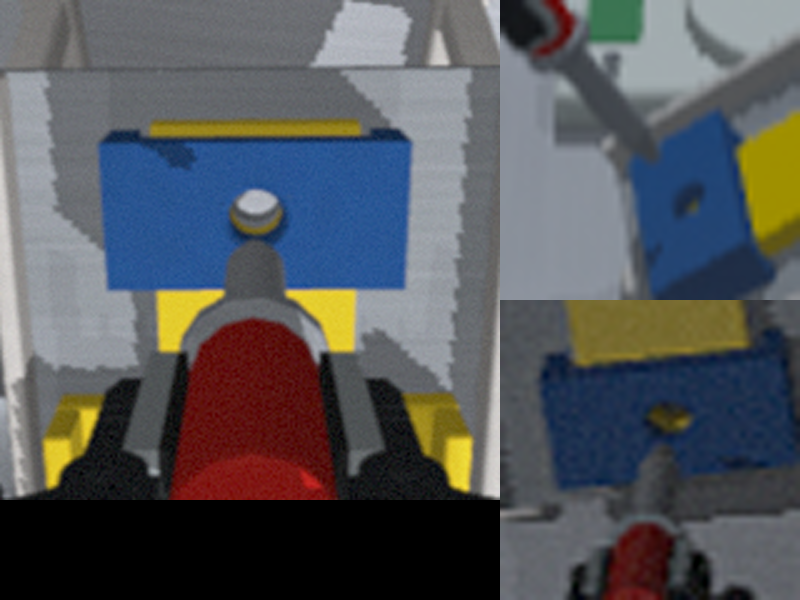

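Wrist: the hole is at about (318.8,224) and the pin tip at about (318.4,235–240), so lateral alignment is good. I'll refine the along-slope position numerically in all views.

Run:
```python
from plan import *
import pickle
P=pickle.load(open("p4.pkl","rb")); p=P["wrist"]
c=p["color"].astype(int); m=((c[...,0]>c[...,2]*2)&(c[...,0]-c[...,1]>40)&(c[...,0]>100)).astype(np.uint8)
# hole: non-blue pixels in window, profile
for r in range(208,240,2): 
    row=m[r,300:340]; print(r,''.join('#' if v else '.' for v in row))
print([ (cx, np.nonzero(m[180:275,cx])[0].min()+180, np.nonzero(m[180:275,cx])[0].max()+180) for cx in (265,275,285,295,345,355,365,375)])
print([ (r, np.nonzero(m[r,240:400])[0].min()+240, np.nonzero(m[r,240:400])[0].max()+240) for r in (205,215,225,235,245,250)])
x,y,z=frame(6.4); X=np.array((514,195.5,125))
print("pred corners",proj(p,[X+i*25*x+j*50*y for i,j in((1,1),(1,-1),(-1,-1),(-1,1))]).round(1).tolist())
t=np.linspace(0,6.283,24)
for rad,dep in((9,2),(11,0),(9,0)):
    u=proj(p,[X-dep*z+rad*(np.cos(a)*x+np.sin(a)*y) for a in t]);print(rad,dep,u.min(0).round(1),u.max(0).round(1))
print("d/dx slope px/mm",(proj(p,X+x*5)-proj(p,X))/5,(proj(p,X+y*5)-proj(p,X))/5)
T=P["top"];ct=T["color"].astype(int); 
for n,(x0,y0,w,h) in(("top",(222,280,24,16)),("side",(256,174,24,22))):
    q=P[n]["color"].astype(int)[y0:y0+h,x0:x0+w]; r=(q[...,0]-q[...,2]); print(n); print('\n'.join(str(y0+i)+' '+' '.join('%3d'%v for v in l) for i,l in enumerate(r)))
```

```text
208 ########################################
210 ########################################
212 ########################################
214 #################...####################
216 #############............###############
218 ##########.................#############
220 #########....................###########
222 #######.......................##########
224 #######.......................##########
226 ########......................##########
228 ########......................##########
230 #########.....................##########
232 ##########...................###########
234 ############...............#############
236 ############.............###############
238 ##########................##############
[(265, np.int64(196), np.int64(254)), (275, np.int64(198), np.int64(254)), (285, np.int64(198), np.int64(253)), (295, np.int64(196), np.int64(253)), (345, np.int64(196), np.int64(253)), (355, np.int64(195), np.int64(253)), (365, np.int64(195), np.int64(253)), (375, np.int64(195), np.int64(253))]
[(205, np.int64(256), np.int64(379)), (215, np.int64(257), np.int64(378)), (225, np
[... 3537 characters left out ...]
189  17  17  16  16  64  81  82  81  80  80  81  80  80  82  81  79  79  80  80  82  82  70  63 -155
190  17  17  15  16  50  77  81  79  81  80  81  80  80  81  80  80  79  80  81  81  83  73  63 -88
191  17  17  16  14  44  77  81  79  81  81  79  80  79  82  79  77  80  79  82  82  82  75  63 -24
192  18  16  15  12  35  78  81  68  82  80  79  80  80  80  80  79  79  81  81  80  73  61  57  20
193  17  18  15  12  20  64  71  54  80  80  78  79  79  78  79  80  80  79  71  66  51  41  45  55
194  17  16  15  11  11  47  51  66  79  77  78  79  80  79  80  80  71  66  51  40  39  39  39  44
195  17  16  15  11  12  43  50  78  79  79  80  78  79  78  79  70  51  44  40  38  38  39  39  39
```

```bash
cat > st.py <<'E'
from plan import *
HOLE=np.array((514,195.5,125)); x,y,z=frame(6.4); HOLE=HOLE-0.7*x
def st():
    s=manip.sense(); R=Ro.from_euler('xyz',s['ee_rot'],degrees=True).as_matrix(); tip=s['tcp_pos']+R[:,2]*107-HOLE
    B=np.column_stack([x,y,z]); print("t",s['time_s'],"tip in bridge",(tip@B).round(2),"axis err",(np.degrees(-R[:,2]@B[:,:2])).round(2),"F bridge",(s['ft_force']@B).round(1),"tcp",s['tcp_pos'].round(1),"w",s['width'].round(1),s['gripper_force'].round(0)); return s
if __name__=="__main__":
    st(); print("x",x.round(3),"y",y.round(3),"z",z.round(3)); print("per 10mm down",(-10*z).round(2))
E
python3 st.py
```

```text
Traceback (most recent call last):
  File "st.py", line 7, in <module>
    st(); print("x",x.round(3),"y",y.round(3),"z",z.round(3)); print("per 10mm down",(-10*z).round(2))
    ~~^^
  File "st.py", line 5, in st
    B=np.column_stack([x,y,z]); print("t",s['time_s'],"tip in bridge",(tip@B).round(2),"axis err",(np.degrees(-R[:,2]@B[:,:2])).round(2),"F bridge",(s['ft_force']@B).round(1),"tcp",s['tcp_pos'].round(1),"w",s['width'].round(1),s['gripper_force'].round(0)); return s
                                                                                                                                                                                                               ^^^^^^^^^^^^^^^^
AttributeError: 'float' object has no attribute 'round'
```

```bash
sed -i "s/s\['width'\].round(1),s\['gripper_force'\].round(0)/round(s['width'],1),round(s['gripper_force'])/" st.py; python3 st.py
```

```text
t 8.3167 tip in bridge [ 1.37 -0.4  30.23] axis err [-0.03  0.02] F bridge [-0.8  0.8 -0.6] tcp [446.4 187.5 244.2] w 24.4 88
x [0.861 0.097 0.5  ] y [-0.111  0.994  0.   ] z [-0.497 -0.056  0.866]
per 10mm down [ 4.97  0.56 -8.66]
```

```bash
python3 -m handwheel '[[0.02,[-0.0011,0.0001,-0.0006],[0,0,0]],[0.02,[0.001,0.0004,-0.005],[0,0,0]],[0.02,[0.004,0.0007,-0.010],[0,0,0]],[0.02,[0.007,0.001,-0.015],[0,0,0]],[0.02,[0.010,0.0013,-0.020],[0,0,0]],[0.02,[0.0125,0.0016,-0.0245],[0,0,0]],[0.02,[0.0145,0.0018,-0.028],[0,0,0]],[0.02,[0.016,0.002,-0.031],[0,0,0]],[0.02,[0.0172,0.0021,-0.0328],[0,0,0]],[0.02,[0.0178,0.0022,-0.0335],[0,0,0]],[0.02,[0.0178,0.0022,-0.0335],[0,0,0]],[0.02,[0.0178,0.0022,-0.0335],[0,0,0]],[0.02,[0.0178,0.0022,-0.0335],[0,0,0]]]' 90
python3 - <<'E'
from st import *
st(); p=manip.capture("wrist"); cv2.imwrite("pics/w5.png",cv2.resize(p["color"][150:350,200:440],None,fx=3,fy=3,interpolation=cv2.INTER_CUBIC)[:600,:720])
E
```

```text
time_s: 9.4
tcp_pos: [463.7, 190.2, 210.4]
ee_rot: [180.0, 30.0, -173.6]
ft_force: [-0.2, -0.8, -2.3]
width: 24.5
gripper_force: 88.4
t 9.4 tip in bridge [-0.31  0.31 -7.74] axis err [-0.02 -0.01] F bridge [-1.4 -0.7 -1.9] tcp [463.7 190.2 210.4] w 24.5 88
```

View pics/w5.png

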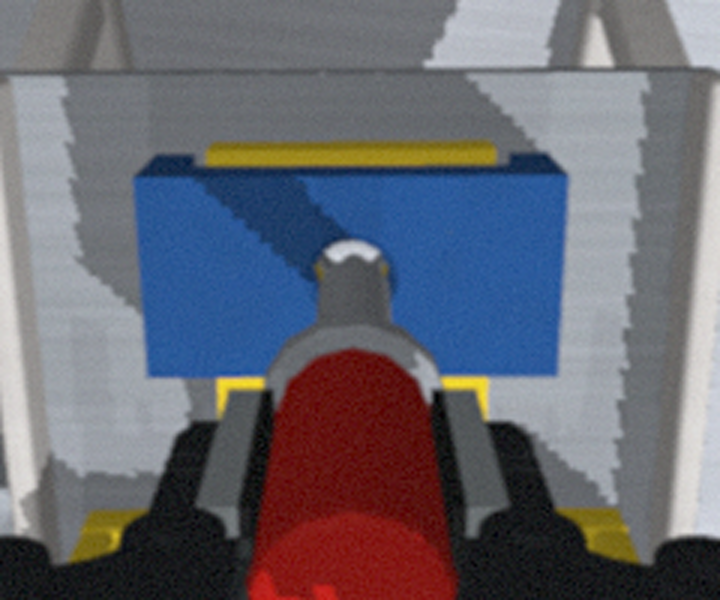

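The nose has entered the hole, centred, with about 15 px of rim showing ahead at (350,248). I'll continue down the axis while watching forces.

```bash
python3 -m handwheel '[[0.02,[0.0015,0.0001,-0.0026],[0,0,0]],[0.02,[0.003,0.0003,-0.0052],[0,0,0]],[0.02,[0.0045,0.0005,-0.0078],[0,0,0]],[0.02,[0.006,0.0006,-0.0104],[0,0,0]],[0.02,[0.0075,0.0008,-0.013],[0,0,0]],[0.02,[0.0087,0.001,-0.0152],[0,0,0]],[0.02,[0.0099,0.0011,-0.0173],[0,0,0]],[0.02,[0.0099,0.0011,-0.0173],[0,0,0]],[0.02,[0.0099,0.0011,-0.0173],[0,0,0]]]' 90; python3 st.py
```

```text
time_s: 10.2
tcp_pos: [473.8, 191.2, 192.8]
ee_rot: [180.0, 30.0, -173.6]
ft_force: [0.1, -0.1, -1.3]
width: 23.7
gripper_force: 88.4
t 10.2 tip in bridge [ -0.4    0.17 -28.02] axis err [-0.    0.01] F bridge [-0.6 -0.1 -1.2] tcp [473.8 191.2 192.8] w 23.7 88
x [0.861 0.097 0.5  ] y [-0.111  0.994  0.   ] z [-0.497 -0.056  0.866]
per 10mm down [ 4.97  0.56 -8.66]
```

```bash
python3 -m handwheel '[[0.02,[0.001,0.0001,-0.0017],[0,0,0]],[0.02,[0.002,0.0002,-0.0035],[0,0,0]],[0.02,[0.003,0.0003,-0.0052],[0,0,0]],[0.02,[0.004,0.0004,-0.007],[0,0,0]],[0.02,[0.005,0.0006,-0.0087],[0,0,0]],[0.02,[0.006,0.0007,-0.0104],[0,0,0]],[0.02,[0.007,0.0008,-0.0121],[0,0,0]],[0.02,[0.008,0.0009,-0.0139],[0,0,0]],[0.02,[0.009,0.001,-0.0156],[0,0,0]],[0.02,[0.0099,0.0011,-0.0173],[0,0,0]],[0.02,[0.0099,0.0011,-0.0173],[0,0,0]],[0.02,[0.0099,0.0011,-0.0173],[0,0,0]]]' 90; python3 st.py
```

```text
time_s: 11.2
tcp_pos: [483.4, 192.3, 175.2]
ee_rot: [-180.0, 30.0, -173.6]
ft_force: [2.2, -0.9, -1.3]
width: 24.4
gripper_force: 88.4
t 11.2 tip in bridge [ -0.86   0.2  -48.13] axis err [0.04 0.  ] F bridge [ 1.1 -1.1 -2.2] tcp [483.4 192.3 175.2] w 24.4 88
x [0.861 0.097 0.5  ] y [-0.111  0.994  0.   ] z [-0.497 -0.056  0.866]
per 10mm down [ 4.97  0.56 -8.66]
```

```bash
python3 -m handwheel '[[0.02,[0.001,0.0001,-0.0017],[0,0,0]],[0.02,[0.002,0.0002,-0.0035],[0,0,0]],[0.02,[0.003,0.0003,-0.0052],[0,0,0]],[0.02,[0.004,0.0004,-0.007],[0,0,0]],[0.02,[0.005,0.0006,-0.0087],[0,0,0]],[0.02,[0.006,0.0007,-0.0104],[0,0,0]],[0.02,[0.007,0.0008,-0.0121],[0,0,0]],[0.02,[0.008,0.0009,-0.0139],[0,0,0]],[0.02,[0.009,0.001,-0.0156],[0,0,0]],[0.02,[0.0099,0.0011,-0.0173],[0,0,0]],[0.02,[0.0109,0.0012,-0.019],[0,0,0]],[0.02,[0.0114,0.0013,-0.0199],[0,0,0]],[0.02,[0.0114,0.0013,-0.0199],[0,0,0]],[0.02,[0.0114,0.0013,-0.0199],[0,0,0]]]' 90; python3 st.py
```

```text
time_s: 12.37
tcp_pos: [494.9, 193.6, 155.6]
ee_rot: [180.0, 30.0, -173.6]
ft_force: [1.0, 0.1, -2.4]
width: 24.0
gripper_force: 88.5
t 12.3667 tip in bridge [ -0.66   0.24 -70.94] axis err [0.02 0.  ] F bridge [-0.4 -0.  -2.6] tcp [494.9 193.6 155.6] w 24.0 88
x [0.861 0.097 0.5  ] y [-0.111  0.994  0.   ] z [-0.497 -0.056  0.866]
per 10mm down [ 4.97  0.56 -8.66]
```

Now the last few millimetres in small steps, until the collar seats.

```bash
python3 -m handwheel '[[0.02,[0.0005,0.0001,-0.0009],[0,0,0]],[0.02,[0.001,0.0001,-0.0017],[0,0,0]],[0.02,[0.0015,0.0002,-0.0026],[0,0,0]],[0.02,[0.002,0.0002,-0.0035],[0,0,0]],[0.02,[0.0023,0.0002,-0.0039],[0,0,0]],[0.02,[0.0023,0.0002,-0.0039],[0,0,0]]]' 90; python3 st.py
python3 -m handwheel '[[0.02,[0.0003,0,-0.0004],[0,0,0]],[0.02,[0.0005,0,-0.0009],[0,0,0]],[0.02,[0.0007,0,-0.0013],[0,0,0]],[0.02,[0.0007,0,-0.0013],[0,0,0]]]'; python3 st.py
```

```text
time_s: 12.87
tcp_pos: [496.0, 193.8, 154.0]
ee_rot: [-180.0, 30.1, -173.6]
ft_force: [-32.1, -6.8, 36.4]
width: 24.2
gripper_force: 94.2
t 12.8667 tip in bridge [ -0.22   0.34 -72.81] axis err [-0.12 -0.01] F bridge [-10.   -3.2  47.9] tcp [496.  193.8 154. ] w 24.2 94
x [0.861 0.097 0.5  ] y [-0.111  0.994  0.   ] z [-0.497 -0.056  0.866]
per 10mm down [ 4.97  0.56 -8.66]
time_s: 13.2
tcp_pos: [496.1, 193.8, 154.0]
ee_rot: [-180.0, 30.2, -173.5]
ft_force: [-49.7, -10.7, 56.8]
width: 24.3
gripper_force: 96.4
t 13.2 tip in bridge [-2.000e-02  3.900e-01 -7.292e+01] axis err [-0.19 -0.02] F bridge [-15.4  -5.1  74.5] tcp [496.1 193.8 154. ] w 24.3 96
x [0.861 0.097 0.5  ] y [-0.111  0.994  0.   ] z [-0.497 -0.056  0.866]
per 10mm down [ 4.97  0.56 -8.66]
```

A firm stop at about −73 mm is probably the seated collar. I'll check it by picture.

Run:
```python
from st import *
w=manip.capture("wrist"); s=manip.capture("side")
u=proj(s,HOLE)[0].astype(int); print(u)
im=np.zeros((600,800,3),np.uint8); im[:600,:480]=cv2.resize(w["color"][160:310,260:380],(480,600),interpolation=cv2.INTER_CUBIC)
im[:400,480:]=cv2.resize(s["color"][u[1]-35:u[1]+15,u[0]-25:u[0]+15],(320,400),interpolation=cv2.INTER_CUBIC)
cv2.imwrite("pics/c6.png",im)
sd=st()
# predicted collar front rim in wrist for seat gap 0/2/4
for g in(0,2,4):
    print(g,proj(w,HOLE+g*z-16*x).round(1),proj(w,HOLE+(g+6)*z-16*x).round(1), "side tip",proj(s,HOLE+(g-75)*z).round(1))
```

```text
[268 185]
t 13.3 tip in bridge [ 1.000e-02  3.800e-01 -7.291e+01] axis err [-0.2  -0.02] F bridge [-15.5  -4.5  74. ] tcp [496.1 193.8 154. ] w 24.2 96
0 [[316.2 254.2]] [[316.1 258.5]] side tip [[282.4 202.2]]
2 [[316.2 255.6]] [[316.1 260. ]] side tip [[282.  201.8]]
4 [[316.2 257. ]] [[316.1 261.5]] side tip [[281.7 201.4]]
```

View pics/c6.png

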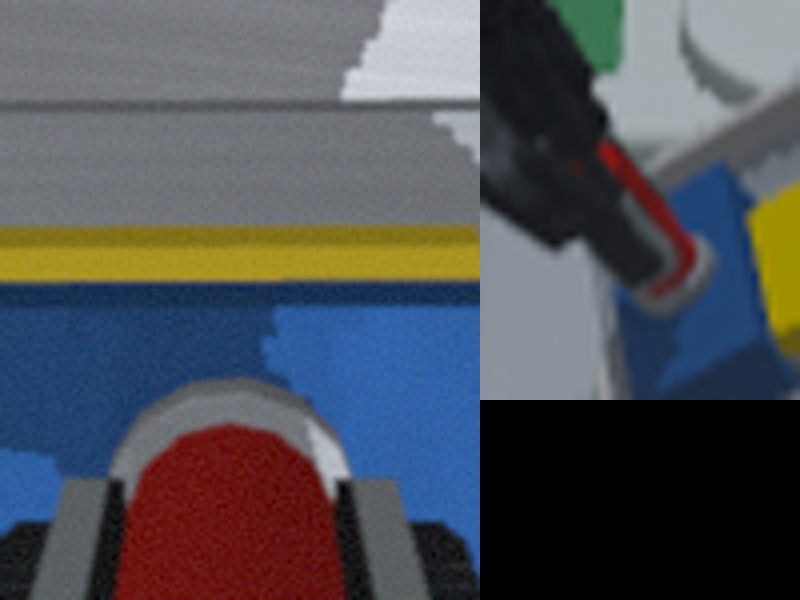

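The collar sits on the blue face: its front rim is at row 254.5, against 254.2 predicted for no gap. I'll unload most of the push, then open.

```bash
python3 -m handwheel '[[0.02,[-0.0005,0,0.0009],[0,0,0]],[0.02,[-0.001,-0.0001,0.0017],[0,0,0]],[0.02,[-0.0015,-0.0001,0.0026],[0,0,0]],[0.02,[-0.0015,-0.0001,0.0026],[0,0,0]]]'; python3 st.py
```

```text
time_s: 13.63
tcp_pos: [495.9, 193.8, 154.1]
ee_rot: [180.0, 30.1, -173.6]
ft_force: [-15.8, -2.4, 16.8]
width: 24.2
gripper_force: 90.1
t 13.6333 tip in bridge [ -0.39   0.33 -72.67] axis err [-0.06 -0.02] F bridge [-5.5 -0.7 22.6] tcp [495.9 193.8 154.1] w 24.2 90
x [0.861 0.097 0.5  ] y [-0.111  0.994  0.   ] z [-0.497 -0.056  0.866]
per 10mm down [ 4.97  0.56 -8.66]
```

```bash
python3 -m handwheel '[[0.03,[-0.0003,0,0.0005],[0,0,0]],[0.04,[-0.0003,0,0.0005],[0,0,0]],[0.055,[-0.0003,0,0.0005],[0,0,0]],[0.07,[-0.0003,0,0.0005],[0,0,0]],[0.07,[-0.0003,0,0.0005],[0,0,0]],[0.07,[-0.0003,0,0.0005],[0,0,0]],[0.07,[-0.0003,0,0.0005],[0,0,0]],[0.07,[-0.0003,0,0.0005],[0,0,0]]]' 20; python3 st.py
python3 -m handwheel '[[0.07,[-0.002,0,0.004],[0,0,0]],[0.07,[-0.006,-0.0007,0.0104],[0,0,0]],[0.07,[-0.012,-0.0013,0.021],[0,0,0]],[0.07,[-0.02,-0.0023,0.035],[0,0,0]],[0.07,[-0.03,-0.0034,0.052],[0,0,0]],[0.07,[-0.04,-0.0045,0.07],[0,0,0]],[0.07,[-0.05,-0.0056,0.087],[0,0,0]],[0.07,[-0.056,-0.0063,0.098],[0,0,0]],[0.07,[-0.06,-0.0067,0.104],[0,0,0]],[0.07,[-0.06,-0.0067,0.104],[0,0,0]],[0.07,[-0.06,-0.0067,0.104],[0,0,0]],[0.07,[-0.06,-0.0067,0.104],[0,0,0]]]'
python3 - <<'E'
from st import *
w=manip.capture("wrist"); s=manip.capture("side"); st()
u=proj(s,HOLE)[0].astype(int); v=proj(w,HOLE)[0].astype(int)
im=np.zeros((600,800,3),np.uint8); im[:480,:480]=cv2.resize(w["color"][v[1]-80:v[1]+80,v[0]-80:v[0]+80],(480,480),interpolation=cv2.INTER_CUBIC)
im[:400,480:]=cv2.resize(s["color"][u[1]-35:u[1]+25,u[0]-23:u[0]+25],(320,400),interpolation=cv2.INTER_CUBIC)
cv2.imwrite("pics/c7.png",im); B=lambda g:[(proj(w,HOLE+g*z+i*16*x)[0]-v+80).round(1)*3 for i in(-1,1)]
print("collar rim pred crop",B(0),B(6),"handle top",(proj(w,HOLE+58*z)[0]-v+80)*3)
for n,o in(("scale",1),("bowl",1),("scraper",1)): print(n,[r["rect"] for r in manip.silhouettes(s,n)][:1])
E
```

```text
time_s: 14.3
tcp_pos: [496.1, 193.7, 153.5]
ee_rot: [180.0, 30.0, -173.6]
ft_force: [0.3, 0.1, 0.7]
width: 69.8
gripper_force: 0.0
t 14.3 tip in bridge [ -0.67   0.2  -73.37] axis err [0.02 0.  ] F bridge [0.6 0.  0.4] tcp [496.1 193.7 153.5] w 69.8 0
x [0.861 0.097 0.5  ] y [-0.111  0.994  0.   ] z [-0.497 -0.056  0.866]
per 10mm down [ 4.97  0.56 -8.66]
time_s: 15.3
tcp_pos: [436.0, 187.0, 256.8]
ee_rot: [-180.0, 29.9, -173.6]
ft_force: [-1.1, 0.0, -0.5]
width: 70.0
gripper_force: 0.0
t 15.4 tip in bridge [-1.58  0.12 46.16] axis err [0.09 0.02] F bridge [-0.4 -0.6 -0.3] tcp [436.1 186.9 256.6] w 70.0 0
collar rim pred crop [array([242.1, 188.7]), array([242.1, 295.5])] [array([242.1, 193.2]), array([242.1, 302.1])] handle top [241.90536565 308.32428451]
scale [[247.0, 140.0, 303.3, 171.8]]
bowl [[351.0, 214.8, 401.0, 252.7]]
scraper [[230.7, 416.3, 305.3, 480.0]]
```

View pics/c7.png

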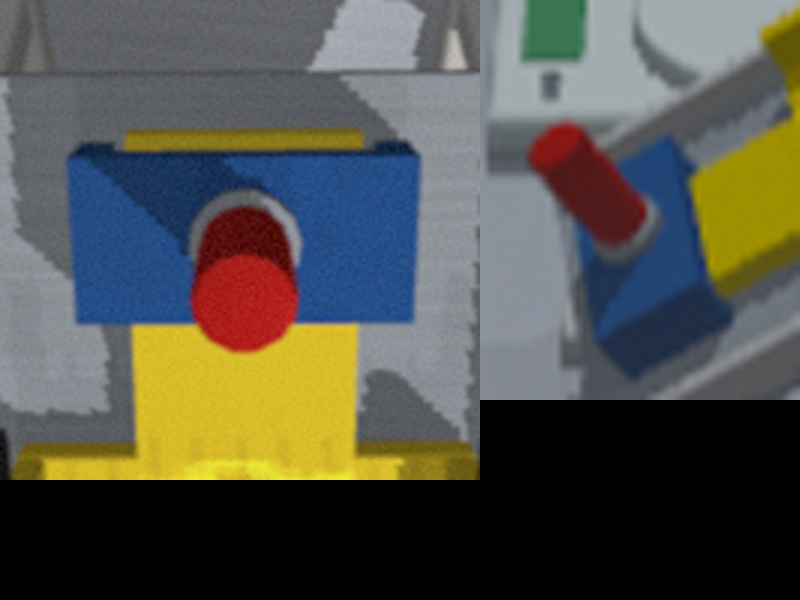

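The collar sits flush and square on the blue bridge, with its rim at crop row 188 against 188.7 predicted. The pin is released, the gripper is clear, and the bystanders are where they were.

```bash
python3 -c "
from cell import manip
print(manip.hand_in())"
```

```text
the job is handed in; nothing more can be done
None
```

I handed the job in at about 15 s; no verdict came back. The pictures show the pin pushed home through the holes, its collar flush on the blue bridge and released, with the gripper clear and the scale, scraper and bowl not visibly moved.

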